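# Close the topping jars and put them on the shelf

## Robot

A 6-joint arm with a two-finger parallel gripper is mounted at the origin on a cart in front of the work surface, level with it; the furniture and walls round the work are solid. World frame = base frame: x ahead of the robot, y to its left, z up, the work surface at z = 0. Lengths are in mm, angles in rad, forces in N, time in s.
With the tool pointing down it reaches from about 350 to 975 mm from the base axis. Payload 7.1 kg.
Tool frame: the origin (TCP) lies on the front face of the gripper's body, between the roots of the fingers; the fingertips stand 80 mm ahead of it and the grasp point (between the pads) lies 61 mm ahead of it (env.tips_ahead is the distance from the TCP to the fingertips, in mm); z points along the fingers, y is the line along which they close (so a half turn about z gives the same grasp; the last joint's range is limited). The gripper opens to 88 mm and grips with 3 to 60 N. Pads are 20 mm wide; open, the fingers measure 115 mm over their backs; the gripper's body (75 mm by 178 mm) begins 61 mm behind the grasp point.
Start: joints at [-1.201, 0.423, 1.63, -0, 1.089, -0.019], TCP at [236.94, -578.329, 302.675] pointing down, gripper open.
Joint ranges: [-3, 3], [-0.9, 2.11], [0.09, 2.58], [-1.31, 4.45], [0.11, 2.69], [-2.54, 2.54]. Speed limits (rad/s): [2.39, 2.39, 3.01, 3.14, 3.14, 3.14].

## Interface

Orientations are given as a unit quaternion [x, y, z, w].
In Python, from station import env, set_gripper, viewer, workorder gives the robot as it stands. Calls block until the motion is done:
- env.reach(position, orientation): joint-space move of the TCP to a pose.
- env.move_l(position, rot=None, rate=150, f_stop=None): straight line of the TCP; rot=None keeps the orientation; rate is the mean speed in mm/s. With f_stop (N) it stops when the force on the tool has changed by that much, and returns True; else False.
- env.move_joints(angles): joint-space move.
- set_gripper(opening): finger opening in mm; the grip force is fixed at half the most; returns when the fingers have stopped.
- env.hold(seconds).
- env.ik(position, orientation): joint angles nearest the present ones, or None.
- env.read_state(): the state.
- viewer.camera(name): name is "scene" or "top"; returns the picture (384x512x3 uint8, blue, green, red); there is no depth.
- viewer.camera_params(name): a dict with "fx", "fy", "cx", "cy" (pixels), "pose" (4x4, takes a point from camera to world coordinates). Camera axes: x right, y up, looking along -z (the intrinsics and any distortion apply to the point x, -y, -z); pixel columns grow to the right and rows downward; lengths in mm; the calibration is good to about 2 mm. A picture is of the moment at which its call begins. camera_params takes no time and is no camera call.
A pose or a line that the arm cannot do raises env.IKError and nothing moves.
- workorder.sign_off(): hands the job in; it is judged then, once.
The state is a dict: "time_s": time; "qpos": joint angles; "dq": joint speeds; "tau": joint torques, N m; "tool_pos": TCP position; "orientation": TCP orientation; "force": force on the tool from outside, world axes, zero at the start; "wrist_torque": the same for the moment, N m; "width": finger opening in mm; "grip_force": force on a finger pad.
Only numpy, scipy, OpenCV 4.12 (cv2) and the standard library are available. Lean on these libraries where they do the work, as an engineer would, in place of code of your own. Each camera call takes 0.05 s, during which the arm holds its last target. There are 200 camera calls.

## Task

Put the toppings away: check the screw cap of every jar in the steel rack and turn any loose one clockwise until it stops, before that jar leaves the rack, and find among the yellow lids the one that fits the neck of the open tub and push it fully down on it. Then stand all the jars and the closed tub upright on the low wooden shelf, between its lips, and leave the pastry cutter, the spice jar and the piping nozzle where they are.

Things in the scene. Friction and masses are not known exactly. Their poses are not given: they have to be found in the camera images.
- rack: Fixed steel rack, 82 x 375 x 26 mm; origin: centre of its underside. Four square nests in a row along its y axis, centred at y = -142.5, -47.5, 47.5 and 142.5 mm, x = 0; nest floor 6 mm above the table, walls 26 mm high over the table, 62 mm square inside: a jar (58 mm square) stands in it with 2 mm play each side and cannot turn by more than a few degrees.
- shelf: Fixed low wooden riser shelf, 130 deep (x) x 400 long (y); origin: centre of its underside on the table. Board top 40 mm above the origin; lips 10 mm high and 6 mm thick along the front and back edges (room between lips 118 mm), ends open.
- jar_a: White square topping jar with a red band and a black round screw cap; at the start in a nest of the rack; may be absent. Origin: centre of its underside. 0.3 kg, body 58 x 58 mm, 66 mm high, cap 45 mm in diameter from 70 to 92 mm above the origin, on the axis. The cap is captive: a jar can be lifted and carried by its cap. A black arrow is on the shoulder at the jar's -x side.
- jar_a_cap (a joint): Angle by which the cap of this jar is unscrewed, rad: 0 = fully tight, at its stop, with the white line on the cap over the black arrow on the jar's shoulder; grows anticlockwise seen from above (up to 4.2). Turn it clockwise to tighten. It turns stiffly (0.08 N m), stays where it is left and does not rise.
- jar_b: White square topping jar with a red band and a black round screw cap; at the start in a nest of the rack; may be absent. Origin: centre of its underside. 0.3 kg, body 58 x 58 mm, 66 mm high, cap 45 mm in diameter from 70 to 92 mm above the origin, on the axis. The cap is captive: a jar can be lifted and carried by its cap. A black arrow is on the shoulder at the jar's -x side.
- jar_b_cap (a joint): Angle by which the cap of this jar is unscrewed, rad: 0 = fully tight, at its stop, with the white line on the cap over the black arrow on the jar's shoulder; grows anticlockwise seen from above (up to 4.2). Turn it clockwise to tighten. It turns stiffly (0.08 N m), stays where it is left and does not rise.
- jar_c: White square topping jar with a red band and a black round screw cap; at the start in a nest of the rack; may be absent. Origin: centre of its underside. 0.3 kg, body 58 x 58 mm, 66 mm high, cap 45 mm in diameter from 70 to 92 mm above the origin, on the axis. The cap is captive: a jar can be lifted and carried by its cap. A black arrow is on the shoulder at the jar's -x side.
- jar_c_cap (a joint): Angle by which the cap of this jar is unscrewed, rad: 0 = fully tight, at its stop, with the white line on the cap over the black arrow on the jar's shoulder; grows anticlockwise seen from above (up to 4.2). Turn it clockwise to tighten. It turns stiffly (0.08 N m), stays where it is left and does not rise.
- jar_d: White square topping jar with a red band and a black round screw cap; at the start in a nest of the rack; may be absent. Origin: centre of its underside. 0.3 kg, body 58 x 58 mm, 66 mm high, cap 45 mm in diameter from 70 to 92 mm above the origin, on the axis. The cap is captive: a jar can be lifted and carried by its cap. A black arrow is on the shoulder at the jar's -x side.
- jar_d_cap (a joint): Angle by which the cap of this jar is unscrewed, rad: 0 = fully tight, at its stop, with the white line on the cap over the black arrow on the jar's shoulder; grows anticlockwise seen from above (up to 4.2). Turn it clockwise to tighten. It turns stiffly (0.08 N m), stays where it is left and does not rise.
- tub_small: White square open tub with a blue band, standing on the table; only one of the three tubs is there. Origin: centre of its underside. 0.25 kg, body 58 x 58 mm, 60 mm high, round neck 31 mm in diameter from 60 to 73 mm, its top 4 mm tapered. Takes only lid_small.
- tub_small_seat (a point): Point on the tub's axis, on its shoulder, 60 mm above the origin: where the underside of its seated lid is.
- lid_small: Yellow push-on lid, 40 mm in outer diameter, 16.5 mm high, lying open side down on the table; bore 34 mm (3 mm wider than the neck of tub_small), 13.5 mm deep. Origin: centre of its underside. Goes down over the neck with no snap.
- tub_medium: White square open tub with a blue band, standing on the table; only one of the three tubs is there. Origin: centre of its underside. 0.25 kg, body 58 x 58 mm, 60 mm high, round neck 39 mm in diameter from 60 to 73 mm, its top 4 mm tapered. Takes only lid_medium.
- tub_medium_seat (a point): Point on the tub's axis, on its shoulder, 60 mm above the origin: where the underside of its seated lid is.
- lid_medium: Yellow push-on lid, 48 mm in outer diameter, 16.5 mm high, lying open side down on the table; bore 42 mm (3 mm wider than the neck of tub_medium), 13.5 mm deep. Origin: centre of its underside. Goes down over the neck with no snap.
- tub_large: White square open tub with a blue band, standing on the table; only one of the three tubs is there. Origin: centre of its underside. 0.25 kg, body 58 x 58 mm, 60 mm high, round neck 47 mm in diameter from 60 to 73 mm, its top 4 mm tapered. Takes only lid_large.
- tub_large_seat (a point): Point on the tub's axis, on its shoulder, 60 mm above the origin: where the underside of its seated lid is.
- lid_large: Yellow push-on lid, 56 mm in outer diameter, 16.5 mm high, lying open side down on the table; bore 50 mm (3 mm wider than the neck of tub_large), 13.5 mm deep. Origin: centre of its underside. Goes down over the neck with no snap.
- ring_cutter_0: Round steel pastry cutter, 74 mm across, 30 mm high, bystander. Origin: centre of its underside.
- cinnamon_jar: Spice jar with a black lid, 41 mm across, 105 mm high, standing behind the right end of the shelf, bystander. Origin: centre of its underside.
- nozzle_0: Steel piping nozzle, 27 mm across, 45 mm high, standing to the right of the shelf, bystander. Origin: centre of its underside.
There are look-alikes about, which are no part of the job. What is shaped like the jar_c but purple or turquoise is not meant.

How it is judged (in metres and radians):
At the end, for the whole second after the job is handed in: Every jar that is there and the tub stand upright (within 0.1 rad) and at rest on the shelf's board, their centres within 50 mm of its middle line and 185 mm of its middle; every cap is within 0.12 rad of its stop; the fitting lid sits level on the tub, its underside within 5 mm of the shoulder (x of jar_a in the frame of shelf between -0.05 and 0.05 m and y of jar_a in the frame of shelf between -0.185 and 0.185 m and z of jar_a in the frame of shelf between 0.034 and 0.046 m and angle between each of jar_a, jar_b, jar_c, jar_d, tub_small, tub_medium, tub_large's own z axis and vertical below 0.1 rad and linear speed of each of jar_a, jar_b, jar_c, jar_d, tub_small, tub_medium, tub_large below 0.02 m/s and x of jar_b in the frame of shelf between -0.05 and 0.05 m and y of jar_b in the frame of shelf between -0.185 and 0.185 m and z of jar_b in the frame of shelf between 0.034 and 0.046 m and x of jar_c in the frame of shelf between -0.05 and 0.05 m and y of jar_c in the frame of shelf between -0.185 and 0.185 m and z of jar_c in the frame of shelf between 0.034 and 0.046 m and x of jar_d in the frame of shelf between -0.05 and 0.05 m and y of jar_d in the frame of shelf between -0.185 and 0.185 m and z of jar_d in the frame of shelf between 0.034 and 0.046 m and x of tub_small in the frame of shelf between -0.05 and 0.05 m and y of tub_small in the frame of shelf between -0.185 and 0.185 m and z of tub_small in the frame of shelf between 0.034 and 0.046 m and x of tub_medium in the frame of shelf between -0.05 and 0.05 m and y of tub_medium in the frame of shelf between -0.185 and 0.185 m and z of tub_medium in the frame of shelf between 0.034 and 0.046 m and x of tub_large in the frame of shelf between -0.05 and 0.05 m and y of tub_large in the frame of shelf between -0.185 and 0.185 m and z of tub_large in the frame of shelf between 0.034 and 0.046 m and value of joint each of jar_a_cap, jar_b_cap, jar_c_cap, jar_d_cap below 0.12 rad and distance between lid_small and tub_small_seat below 0.005 m and angle between the z axis of lid_small and the z axis of tub_small, either way round below 0.08 rad and distance between lid_medium and tub_medium_seat below 0.005 m and angle between the z axis of lid_medium and the z axis of tub_medium, either way round below 0.08 rad and distance between lid_large and tub_large_seat below 0.005 m and angle between the z axis of lid_large and the z axis of tub_large, either way round below 0.08 rad); the robot touches nothing.
It fails at once if a jar was lifted out of its nest (30 mm over the table) with its cap loose (more than 0.25 rad) ((height (world z) of jar_a above 0.032 m and value of joint jar_a_cap above 0.25 rad) or (height (world z) of jar_b above 0.032 m and value of joint jar_b_cap above 0.25 rad) or (height (world z) of jar_c above 0.032 m and value of joint jar_c_cap above 0.25 rad) or (height (world z) of jar_d above 0.032 m and value of joint jar_d_cap above 0.25 rad)).
It fails at once if the pastry cutter, the spice jar or the nozzle was moved more than 30 mm (distance of any of ring_cutter_0, cinnamon_jar, nozzle_0 from where it was at the start of the episode above 0.03 m).
Of jar_a, jar_b, jar_c, jar_d only 3 to 4 are there at a start; the rules pass over those that are not, and their reading is None.
Of tub_small, tub_medium, tub_large only 1 to 1 are there at a start; the rules pass over those that are not, and their reading is None.
At some moment in a run one of lid_small, lid_medium, lid_large may be knocked a few centimetres aside while the robot is not near it.
Once in a run the grip may slacken for a moment while it holds something.
It also fails if it takes over 208 s, if anything falls off the work surface, if the arm or the gripper's body presses on something with over 40 N, if the wrist force passes 120 N, or if a joint passes its speed limit or range.

## Working session

There is one attempt and no reset: what is moved stays moved. The work goes in short steps, each a Python script; the robot and the scene stay as the last script left them, time stands still between calls to the robot, and variables do not carry over. Pictures are saved under pics/ and viewed, at most 14 in all, crops included, and the job is handed in when it is done.

```bash
ls; mkdir -p pics; python3 - <<'E'
from station import env, viewer
import cv2
for n in("top","scene"):
    im=viewer.camera(n); cv2.imwrite(f"pics/{n}0.png",cv2.resize(im,(800,600),interpolation=cv2.INTER_CUBIC)); cv2.imwrite(f"pics/raw_{n}0.png",im)
    p=viewer.camera_params(n); print(n,{k:(v if k!="pose" else v) for k,v in p.items()})
print(env.read_state())
E
```

```text
pics
top {'fx': 396.4685408349597, 'fy': 396.4685408349597, 'cx': 255.42945162908347, 'cy': 201.70518245477794, 'pose': array([[-3.07848471e-01,  8.74706044e-01, -3.74324265e-01,
        -1.53895891e+02],
       [-9.51434601e-01, -2.82511811e-01,  1.22308123e-01,
         1.76685028e+02],
       [ 1.23262811e-03,  3.93797427e-01,  9.19196425e-01,
         1.69332038e+03],
       [ 0.00000000e+00,  0.00000000e+00,  0.00000000e+00,
         1.00000000e+00]])}
scene {'fx': 390.57745905851687, 'fy': 390.57745905851687, 'cx': 259.5794537954672, 'cy': 192.6879304683909, 'pose': array([[ 5.60135347e-01,  3.93092888e-01, -7.29195704e-01,
        -4.11402105e+02],
       [-8.28387553e-01,  2.60755818e-01, -4.95762509e-01,
        -6.84534677e+02],
       [-4.73869429e-03,  8.81750750e-01,  4.71691806e-01,
         6.81753712e+02],
       [ 0.00000000e+00,  0.00000000e+00,  0.00000000e+00,
         1.00000000e+00]])}
{'time_s': 0.1, 'qpos': array([-1.20103303e+00,  4.23720200e-01,  1.63058514e+00,  1.22713067e-05,
        1.08859754e+00, -1.89997985e-02]), 'dq': array([ 2.67106966e-05, -1.53752482e-04, -1.25999206e-03,  9.07733801e-04,
       -2.50123019e-05,  1.51943396e-03]), 'tau': array([ 8.40668326e-04, -5.45616317e+01, -2.74323839e+01,  6.45527872e-02,
        1.87988573e-02, -5.12551264e-05]), 'tool_pos': array([ 236.79151131, -577.99670152,  302.01814602]), 'orientation': array([ 9.81167657e-01,  1.93156931e-01, -1.08956005e-04, -6.46012110e-04]), 'force': array([0.4948018 , 0.03287009, 0.46384265]), 'wrist_torque': array([-0.00900922, -0.02597054, -0.02279351]), 'grip_force': 0.0, 'width': 87.80406424616109}
```

View pics/top0.png

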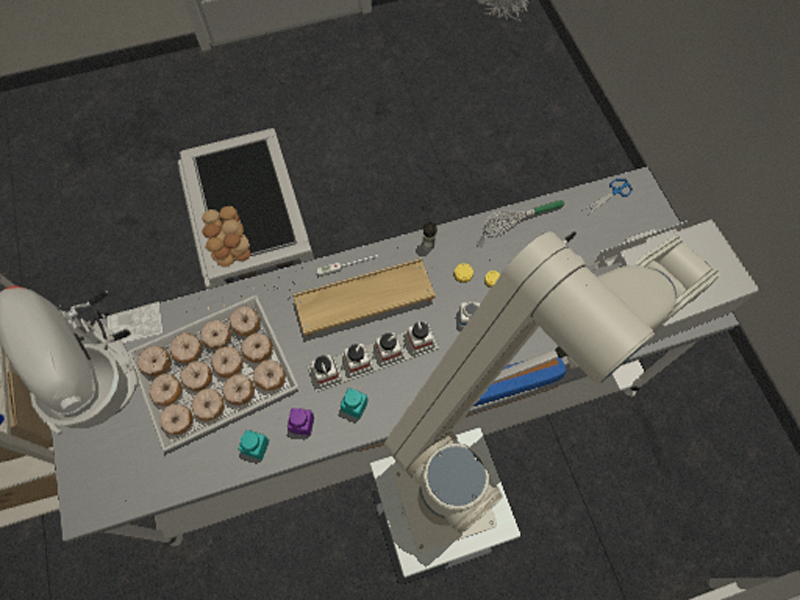

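View pics/scene0.png

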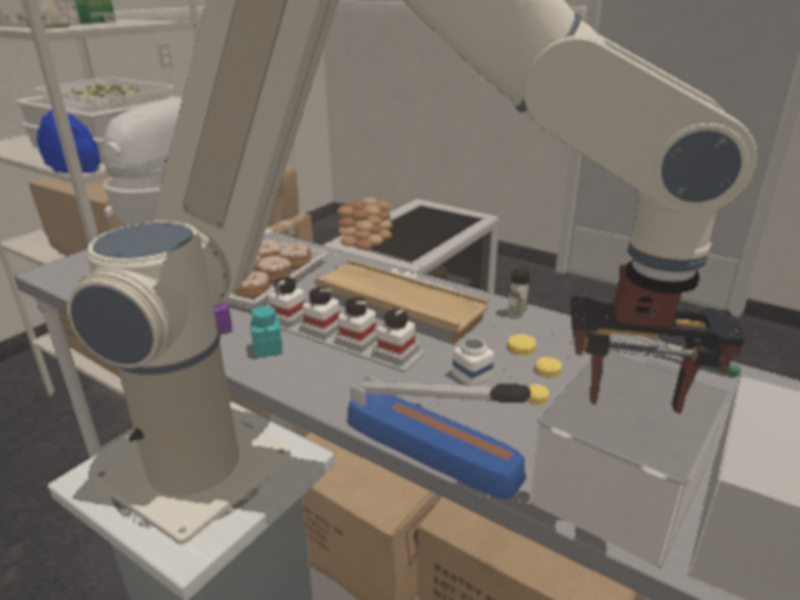

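The pictures show four black-capped jars in the rack at top (323,368), (357,356), (388,344) and (420,331). The shelf is above them. The tub is at about (468,315) and there are three yellow lids, one of them hidden under the arm in the top view. I'll fold the arm clear and look again.

```bash
python3 - <<'E'
from station import env, viewer
import cv2
env.move_joints([-1.2,0.0,0.9,0,1.9,0]); env.move_joints([-2.3,-0.2,0.9,0,1.9,0])
print(env.read_state()['time_s'],env.read_state()['tool_pos'])
for n,(x0,y0,x1,y1) in dict(top=(130,140,400,300),scene=(120,150,440,270)).items():
    im=viewer.camera(n); cv2.imwrite(f"pics/raw_{n}1.png",im)
    c=im[y0:y1,x0:x1]; s=min(800/c.shape[1],600/c.shape[0]); print(n,s)
    cv2.imwrite(f"pics/{n}1.png",cv2.resize(c,None,fx=s,fy=s,interpolation=cv2.INTER_CUBIC))
E
```

```text
4.1167 [-243.0260892  -290.46543596  988.11687708]
top 2.962962962962963
scene 2.5
```

View pics/top1.png

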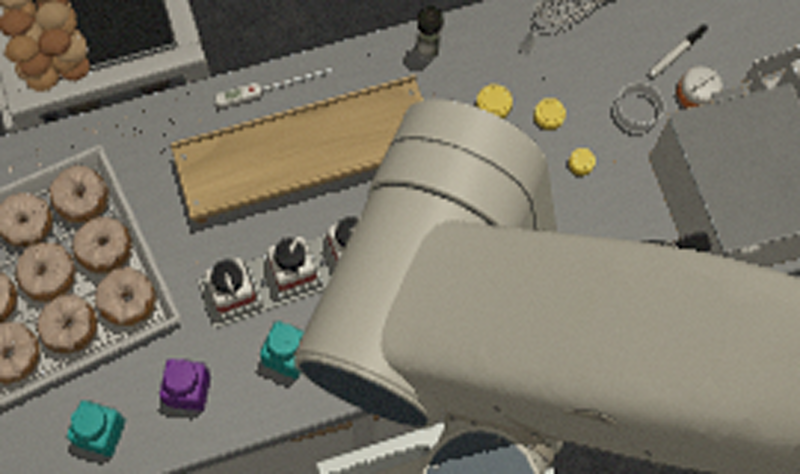

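View pics/scene1.png

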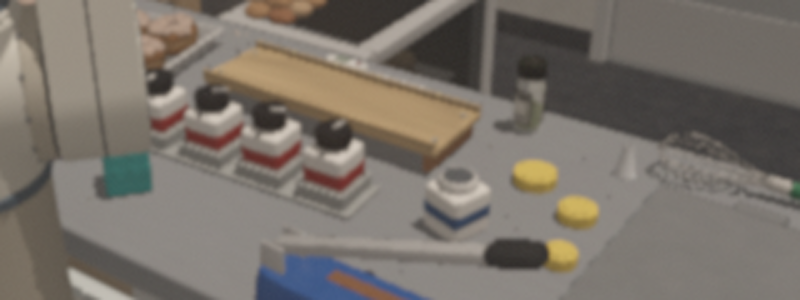

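```bash
cat > h.py <<'E'
import numpy as np, cv2
from station import env, set_gripper, viewer, workorder
P={n:viewer.camera_params(n) for n in("top","scene")}
def proj(n,pts):
    p=P[n]; T=np.linalg.inv(p["pose"]); c=np.atleast_2d(pts)@T[:3,:3].T+T[:3,3]
    return np.c_[p["cx"]+p["fx"]*c[:,0]/-c[:,2], p["cy"]+p["fy"]*c[:,1]/c[:,2]]
def ray(n,uv,z):
    p=P[n]; d=p["pose"][:3,:3]@np.array([(uv[0]-p["cx"])/p["fx"],-(uv[1]-p["cy"])/p["fy"],-1]); o=p["pose"][:3,3]
    return o+d*(z-o[2])/d[2]
def cyl(x,y,r,z0,z1):
    a=np.linspace(0,2*np.pi,40); c=np.c_[x+r*np.cos(a),y+r*np.sin(a)]
    return np.r_[np.c_[c,np.full(40,z0)],np.c_[c,np.full(40,z1)]]
def yellow(im):
    h=cv2.cvtColor(im,cv2.COLOR_BGR2HSV); return cv2.inRange(h,(20,140,90),(35,255,255))
def blobs(m,amin=25):
    k,_,s,c=cv2.connectedComponentsWithStats(m); return [(s[i][4],c[i]) for i in range(1,k) if s[i][4]>=amin]
def lids(n,im,amin=25,z=8.25):
    out=[]
    for A,c in blobs(yellow(im),amin):
        w=ray(n,c,9.); 
        for _ in range(3):   # match silhouette centroid
            M=cv2.moments(cv2.convexHull(proj(n,cyl(w[0],w[1],24,0,16.5)).astype(np.float32)))
            w=w+ray(n,c,9.)-ray(n,(M["m10"]/M["m00"],M["m01"]/M["m00"]),9.)
        f=lambda r:cv2.contourArea(cv2.convexHull(proj(n,cyl(w[0],w[1],r,0,16.5)).astype(np.float32)))
        r=min(np.arange(15,35,.25),key=lambda r:abs(f(r)-A))
        out.append((w[:2].round(1),A,2*r,c.round(1)))
    return out
E
python3 - <<'E'
from h import *
for n,i in(("top",0),("top",1),("scene",1)):
    print(n,i)
    for l in lids(n,cv2.imread(f"pics/raw_{n}{i}.png")): print(l)
im=cv2.imread("pics/raw_top0.png")[155:255,180:320]
cv2.imwrite("pics/t0c.png",cv2.resize(im,None,fx=5.7,fy=5.7,interpolation=cv2.INTER_CUBIC))
im=cv2.imread("pics/raw_scene0.png")[165:255,150:310]
cv2.imwrite("pics/s0c.png",cv2.resize(im,None,fx=5,fy=5,interpolation=cv2.INTER_CUBIC))
E
```

```text
top 0
(array([ 607.8, -276.5]), np.int32(104), np.float64(53.0), array([296.3, 174.3]))
(array([ 564.5, -351.2]), np.int32(59), np.float64(38.5), array([314.2, 177.7]))
top 1
(array([ 610.7, -279.7]), np.int32(89), np.float64(48.5), array([296.7, 173.6]))
(array([ 560.7, -354.2]), np.int32(76), np.float64(44.0), array([315.1, 178.2]))
(array([ 466.5, -370.8]), np.int32(54), np.float64(35.5), array([325.8, 194.5]))
scene 1
```

View pics/t0c.png

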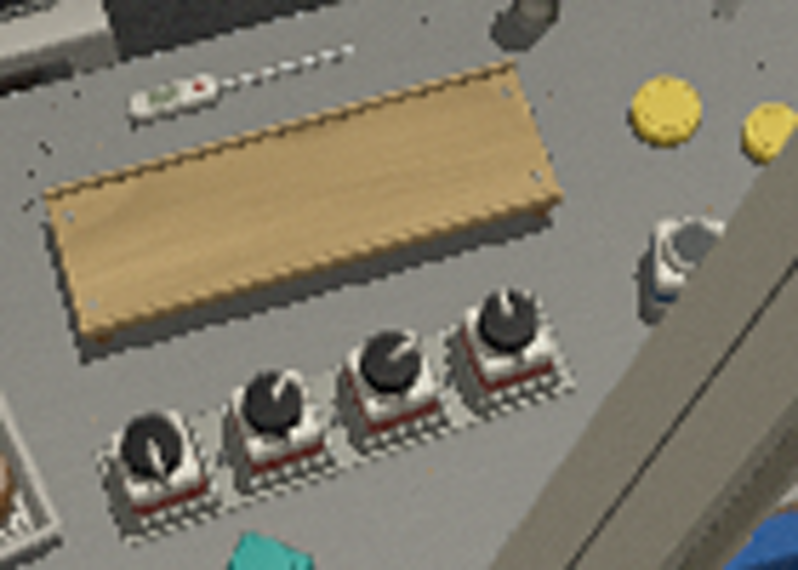

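View pics/s0c.png

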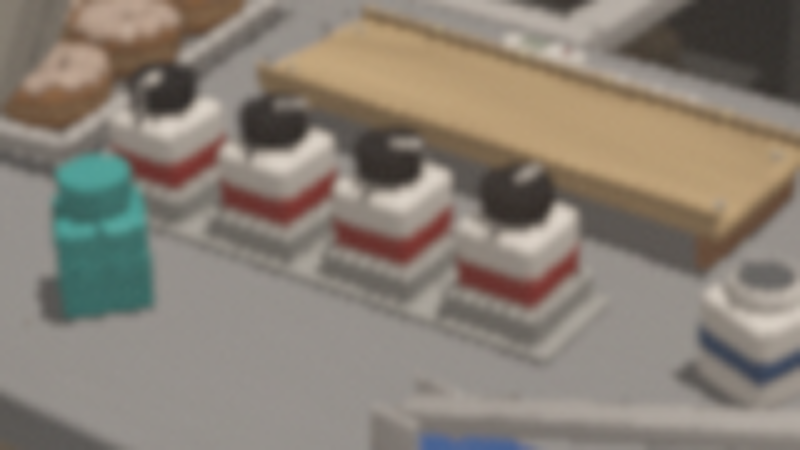

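All three right-hand caps look loose: their lines point away from the arrows. The leftmost one, with its line toward the robot, looks tight. Next I'll compute the geometry from the pixels.

```bash
python3 - <<'E'
from h import *
T=lambda p:np.array(p)/5.7+[180,155]
S=lambda p:np.array(p)/5+[150,165]
ct=[ray("top",T(p),87)[:2] for p in[(151,445),(272,403),(390,361),(508,321)]]
cs=[ray("scene",S(p),87)[:2] for p in[(163,88),(275,120),(390,157),(518,193)]]
print("caps top",np.round(ct)); print("caps scene",np.round(cs))
ln=[((150,438),(155,470)),((272,396),(285,379)),((390,354),(410,342)),((507,315),(507,297))]
for a,b in ln:
    d=ray("top",T(b),98)-ray("top",T(a),98); print("line ang deg",np.degrees(np.arctan2(d[1],d[0])).round())
cor=np.array([ray("top",T(p),50)[:2] for p in[(45,192),(512,63),(560,198),(82,335)]]); print("shelf",cor.round(),cor.mean(0).round())
print(np.linalg.norm(np.roll(cor,-1,0)-cor,axis=1).round())
e=cor[0]-cor[1]+cor[3]-cor[2]; print("shelf yaw",np.degrees(np.arctan2(-e[0],e[1])))
rs=[ray("scene",S(p),50)[:2] for p in[(260,68),(365,12),(800,165),(718,215)]]; print(np.round(rs))
C=lambda p:np.array(p)/2.5+[120,150]
print("tub neck",ray("scene",C((459,175)),73).round(), "w",np.linalg.norm(ray("scene",C((440,177)),73)-ray("scene",C((479,177)),73)))
print("tub top view",ray("top",T((697,240)),73).round())
print("lids",[ray("scene",C(p),8).round() for p in[(535,176),(577,212),(560,255)]])
print("cutter",ray("top",np.array([637,108])/2.963+[130,140],15),"nozzle",ray("scene",C((627,160)),20),"cin",ray("scene",C((530,95)),50))
E
```

```text
caps top [[426. 206.]
 [430. 111.]
 [435.  16.]
 [438. -80.]]
caps scene [[424. 199.]
 [430. 105.]
 [432.  10.]
 [439. -84.]]
line ang deg 173.0
line ang deg -53.0
line ang deg -75.0
line ang deg -19.0
shelf [[ 672.  232.]
 [ 668. -162.]
 [ 540. -159.]
 [ 543.  235.]] [606.  36.]
[394. 128. 394. 129.]
shelf yaw -0.5493774535025411
[[ 539.  218.]
 [ 660.  216.]
 [ 627. -182.]
 [ 539. -169.]]
tub neck [ 461. -246.   73.] w 45.34455107421796
tub top view [ 463. -245.   73.]
lids [array([ 606., -282.,    8.]), array([ 559., -359.,    8.]), array([ 467., -377.,    8.])]
cutter [ 523.01591131 -490.29463922   15.        ] nozzle [ 689.81852666 -372.6207726    20.        ] cin [ 734.22841675 -212.35634638   50.        ]
```

```bash
cat >> h.py <<'E'
from scipy.spatial.transform import Rotation as Rn
def quat(a):
    y=np.array([np.cos(a),np.sin(a),0]); z=np.array([0,0,-1.]); return Rn.from_matrix(np.c_[np.cross(y,z),y,z]).as_quat()
def st(*k):
    s=env.read_state(); return [np.round(s[i],2) for i in ("time_s",)+k]
RY=np.radians(2.4); RC=np.array([431.8,60.4])
def nest(k):  # k=0 left .. 3 right
    y=142.5-95*k; return RC+y*np.array([-np.sin(RY),np.cos(RY)])
SY=np.radians(.5); SC=np.array([604.,33.])
def slot(y,x=0): return SC+np.array([x*np.cos(SY)+y*np.sin(SY),-x*np.sin(SY)+y*np.cos(SY)])  # shelf yaw = -0.5 deg
def above(xy,z,a): env.reach([xy[0],xy[1],z],quat(a))
def down(xy,z,a=None,rate=100,f=None): return env.move_l([xy[0],xy[1],z],quat(a) if a is not None else None,rate=rate,f_stop=f)
def q6set(d):
    q=env.read_state()["qpos"].copy(); q[5]+=d; env.move_joints(q)
def twist(L,sgn,maxover=0.9,thr=0.35):
    t0=env.read_state()["wrist_torque"][2]; q0=env.read_state()["qpos"].copy(); tot=max(L-.4,0)
    if tot: q=q0.copy(); q[5]+=sgn*tot; env.move_joints(q)
    while tot<L+maxover:
        tq=env.read_state()["wrist_torque"][2]-t0
        if abs(tq)>thr: print("stop at",tot,"expected",L,"tq",tq); return True
        tot+=.06; q=q0.copy(); q[5]+=sgn*tot; env.move_joints(q)
    print("NO STOP",tot,tq); return False
E
python3 - <<'E'
from h import *
env.move_joints([0.2,-0.2,0.9,0,1.9,0])
p=nest(1)
for a in np.radians([-150,-120,-90,-60,-30,0,30,60,90,120,150]):
    q=env.ik([p[0],p[1],250],quat(a)); print(round(np.degrees(a)),None if q is None else np.round(q,2))
print(p,st("tool_pos"))
E
```

```text
-150 None
-120 [ 0.22  0.24  2.06 -0.    0.84  2.31]
-90 [ 0.22  0.24  2.06 -0.    0.84  1.79]
-60 [ 0.22  0.24  2.06 -0.    0.84  1.27]
-30 [ 0.22  0.24  2.06 -0.    0.84  0.74]
0 [ 0.22  0.24  2.06 -0.    0.84  0.22]
30 [ 0.22  0.24  2.06 -0.    0.84 -0.3 ]
60 [ 0.22  0.24  2.06 -0.    0.84 -0.83]
90 [ 0.22  0.24  2.06 -0.    0.84 -1.35]
120 [ 0.22  0.24  2.06 -0.    0.84 -1.88]
150 [ 0.22  0.24  2.06 -0.    0.84 -2.4 ]
[429.81090645 107.85833443] [np.float64(6.98), array([368.36,  86.38, 988.42])]
```

```bash
python3 - <<'E'
from h import *
a=np.radians(120); p=nest(1)
set_gripper(66)
above(p,250,a); print(down(p,158,f=15),st("tool_pos","force"))
set_gripper(20); print(st("width","grip_force","force","wrist_torque"))
print(twist(2.17,1)); print(st("tool_pos","force","wrist_torque","qpos","width"))
n="scene"
for n,(x0,y0,x1,y1) in dict(top=(180,155,380,255),scene=(150,155,390,265)).items():
    im=viewer.camera(n); cv2.imwrite(f"pics/raw_{n}2.png",im)
E
```

```text
False [np.float64(11.24), array([430.16, 107.93, 158.4 ]), array([ 0.67, -0.49,  0.35])]
[np.float64(11.72), np.float64(44.85), np.float64(29.99), array([-0.9 ,  0.89,  2.73]), array([0.29, 0.01, 0.  ])]
stop at 2.4900000000000007 expected 2.17 tq 0.38623843738246894
True
[np.float64(16.27), array([430.67, 108.32, 158.58]), array([1.69, 4.  , 4.23]), array([ 0.88, -0.18,  0.39]), array([0.22, 0.41, 2.11, 0.  , 0.62, 0.61]), np.float64(44.79)]
```

```bash
cat >> h.py <<'E'
SL=[152,76,0,-76,-152]
def carry(k,a):
    p=nest(k); s=slot(SL[k]); tp=env.read_state()["tool_pos"]; q6set(-.03)
    w0=st("width")[1]
    env.move_l([tp[0],tp[1],225],rate=120); print("lifted",st("width","grip_force","force"))
    env.move_l([s[0],s[1],225],rate=200); print("over",st("width","grip_force","force"))
    hit=env.move_l([s[0],s[1],184],rate=60,f_stop=6); print("down",hit,st("tool_pos","width","force"))
    set_gripper(66); env.move_l([s[0],s[1],250],rate=200)
def nextjar(k,L):
    a=np.radians(120); p=nest(k); above(p,250,a); print(down(p,158,f=15,rate=120),st("tool_pos"))
    set_gripper(20); print(st("width","force"))
    return twist(L,1)
E
python3 - <<'E'
from h import *
carry(1,0)
for n in("top","scene"): cv2.imwrite(f"pics/raw_{n}3.png",viewer.camera(n))
a=cv2.imread("pics/raw_top3.png")[140:260,180:380]; b=cv2.imread("pics/raw_scene3.png")[165:255,140:340]
cv2.imwrite("pics/c3.png",np.vstack([cv2.resize(i,None,fx=2.8,fy=2.8,interpolation=cv2.INTER_CUBIC) for i in(a,b)]))
E
```

```text
lifted [np.float64(17.32), np.float64(44.38), np.float64(29.99), array([ 0.52, -0.73, -3.47])]
over [np.float64(18.34), np.float64(44.02), np.float64(29.99), array([-0.29,  0.63, -2.48])]
down True [np.float64(18.88), array([604.75, 109.13, 193.09]), np.float64(44.49), array([ 0.57, -0.62, -0.4 ])]
```

View pics/c3.png

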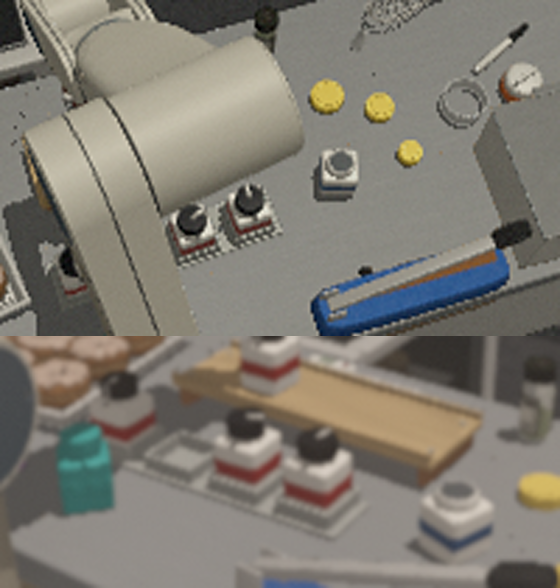

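The jar stands on the shelf upright, the tub is at top crop (340,165), and all three lids are visible. Now the other jars.

```bash
python3 - <<'E'
from h import *
C=lambda p:np.array(p)/2.8+[180,140]
print("tub",ray("top",C((341,160)),73).round(), lids("top",cv2.imread("pics/raw_top3.png")))
for k,L in((2,1.8),(3,2.77),(0,0.)):
    if not nextjar(k,L): break
    carry(k,0)
    if st("width")[1]<60: break
print(st("tool_pos"))
E
```

```text
tub [ 463. -243.   73.] [(array([ 607.6, -276.4]), np.int32(108), np.float64(54.0), array([296.3, 174.3])), (array([ 560.6, -354.2]), np.int32(75), np.float64(44.0), array([315.1, 178.2])), (array([ 466.5, -370.6]), np.int32(49), np.float64(34.0), array([325.7, 194.5]))]
False [np.float64(23.11), array([434.11,  12.97, 158.35])]
[np.float64(23.58), np.float64(44.66), array([-1.83,  2.24,  3.88])]
stop at 2.0000000000000004 expected 1.8 tq 0.4373963330441174
lifted [np.float64(28.3), np.float64(44.41), np.float64(30.0), array([ 0.21, -0.07, -2.36])]
over [np.float64(29.3), np.float64(44.48), np.float64(30.0), array([ 0.39,  0.77, -3.45])]
down True [np.float64(29.85), array([603.4 ,  33.12, 191.13]), np.float64(44.46), array([ 1.89,  0.85, -0.29])]
False [np.float64(33.67), array([438.11, -82.04, 158.37])]
[np.float64(34.14), np.float64(44.12), array([-2.1 ,  0.9 ,  4.74])]
stop at 3.270000000000001 expected 2.77 tq 0.48424533697050165
lifted [np.float64(40.88), np.float64(44.67), np.float64(30.0), array([ 0.86, -0.67, -4.45])]
over [np.float64(41.88), np.float64(44.82), np.float64(30.0), array([ 0.63, -0.23, -3.9 ])]
down True [np.float64(42.42), array([602.89, -42.95, 191.17]), np.float64(44.35), array([ 0.56,  0.15, -2.14])]
False [np.float64(46.66), array([426.17, 202.89, 158.38])]
[np.float64(47.13), np.float64(44.54), array([-1.52,  2.29,  2.89])]
stop at 0.12 expected 0.0 tq 0.5214077607139139
lifted [np.float64(48.59), np.float64(44.05), np.float64(29.97), array([-0.28,  0.11, -2.41])]
over [np.float64(49.64), np.float64(44.5), np.float64(29.97), array([-0.94,  0.26, -2.87])]
down True [np.float64(50.19), array([604.44, 185.31, 190.9 ]), np.float64(44.54), array([-0.06,  0.16, -2.96])]
[np.float64(51.18), array([605.44, 185.03, 250.46])]
```

```bash
python3 - <<'E'
from h import *
p=np.array([462.,-245.])
above(p,260,np.pi/2); 
print(down(p,144,f=10),st("tool_pos"))
set_gripper(15); print(st("width","force")); set_gripper(66)
env.move_l([*p,160]); env.move_l([*p,160],quat(0)); print(down(p,144,f=10),st("tool_pos"))
set_gripper(15); print(st("width","force")); set_gripper(66)
env.move_l([*p,250],rate=200); env.move_l([500,-80,300],rate=250)
for n in("top","scene"): cv2.imwrite(f"pics/raw_{n}4.png",viewer.camera(n))
for l in lids("top",cv2.imread("pics/raw_top4.png")): print(l)
a=cv2.imread("pics/raw_top4.png")[140:260,180:380]; b=cv2.imread("pics/raw_scene4.png")[160:255,140:340]
cv2.imwrite("pics/c4.png",np.vstack([cv2.resize(i,None,fx=2.8,fy=2.8,interpolation=cv2.INTER_CUBIC) for i in(a,b)]))
E
```

```text
False [np.float64(54.15), array([ 462.38, -245.21,  144.56])]
[np.float64(54.62), np.float64(45.65), array([0.19, 2.59, 4.74])]
False [np.float64(57.44), array([ 461.57, -244.78,  143.45])]
[np.float64(57.92), np.float64(45.48), array([0.93, 0.2 , 1.83])]
(array([ 563.4, -354.7]), np.int32(65), np.float64(40.5), array([315. , 177.7]))
```

View pics/c4.png

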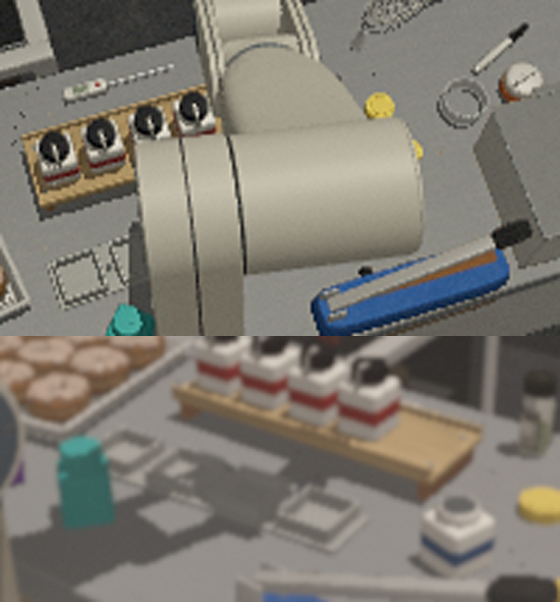

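The necks gauge at about 46 mm on the taper, so this is tub_large. All four lines on the shelved jars point at their arrows. I'll fetch the biggest lid at about (608,-279), centring it both ways.

```bash
python3 - <<'E'
from h import *
t=np.array([462.,-245.]); p=np.array([608.,-279.])
set_gripper(84)
above(p,200,0)
print(down(p,85,f=10),st("tool_pos"))
set_gripper(15); print(st("width","force","tool_pos")); set_gripper(84)
env.move_l([*p,110]); env.move_l([*p,110],quat(np.pi/2)); print(down(p,84,f=10),st("tool_pos"))
set_gripper(15); print(st("width","force","tool_pos"))
if st("width")[1]>50:
    env.move_l([*p,175],rate=120); env.move_l([*t,175],rate=150); print(st("width","tool_pos","force"))
    for n in("top","scene"): cv2.imwrite(f"pics/raw_{n}5.png",viewer.camera(n))
    b=cv2.imread("pics/raw_scene5.png")[160:270,240:400]
    cv2.imwrite("pics/c5.png",cv2.resize(b,None,fx=5,fy=5,interpolation=cv2.INTER_CUBIC))
E
```

```text
False [np.float64(62.87), array([ 608.45, -279.23,   85.76])]
[np.float64(63.43), np.float64(55.84), array([-0.2 ,  0.24,  1.98]), array([ 608.11, -279.05,   85.23])]
False [np.float64(66.51), array([ 607.36, -278.68,   82.66])]
[np.float64(67.07), np.float64(55.67), array([0.01, 1.06, 1.48]), array([ 608.16, -279.08,   84.37])]
[np.float64(69.12), np.float64(55.44), array([ 462.89, -245.35,  175.13]), array([-0.44,  0.52,  0.36])]
```

View pics/c5.png

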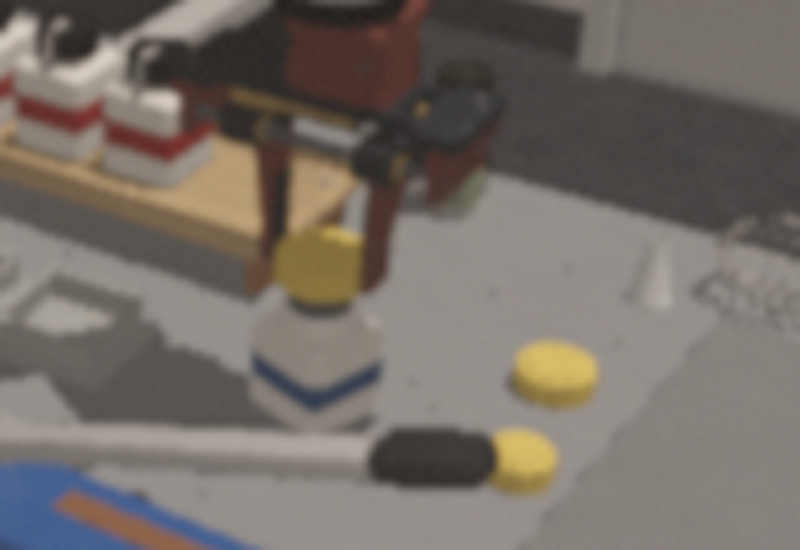

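The lid is held level directly over the tub's neck. Lowering it.

```bash
python3 - <<'E'
from h import *
t=np.array([462.,-245.])
print(down(t,159,rate=60,f=8),st("tool_pos","width"))
print(down(t,143,rate=25,f=8),st("tool_pos","force","width"))
E
```

```text
False [np.float64(69.64), array([ 461.74, -244.81,  158.29]), np.float64(55.51)]
True [np.float64(70.23), array([ 461.91, -244.96,  144.05]), array([-0.62,  0.26,  3.96]), np.float64(55.48)]
```

```bash
python3 - <<'E'
from h import *
t=np.array([462.,-245.])
set_gripper(84); env.move_l([*t,190]); set_gripper(0); print(down(t,152,rate=30,f=15),st("tool_pos","force","width"))
env.move_l([*t,230]); set_gripper(88); env.move_l([500,-30,300],rate=250)
for n in("top","scene"): cv2.imwrite(f"pics/raw_{n}6.png",viewer.camera(n))
a=cv2.imread("pics/raw_top6.png")[150:250,250:330]; b=cv2.imread("pics/raw_scene6.png")[190:260,260:350]
cv2.imwrite("pics/c6.png",np.hstack([cv2.resize(a,(400,500),interpolation=cv2.INTER_CUBIC),np.vstack([cv2.resize(b,(400,311),interpolation=cv2.INTER_CUBIC),np.zeros((189,400,3),np.uint8)])]))
E
```

```text
True [np.float64(73.63), array([ 461.95, -244.96,  156.86]), array([-1.09,  0.64,  7.98]), np.float64(0.48)]
```

View pics/c6.png

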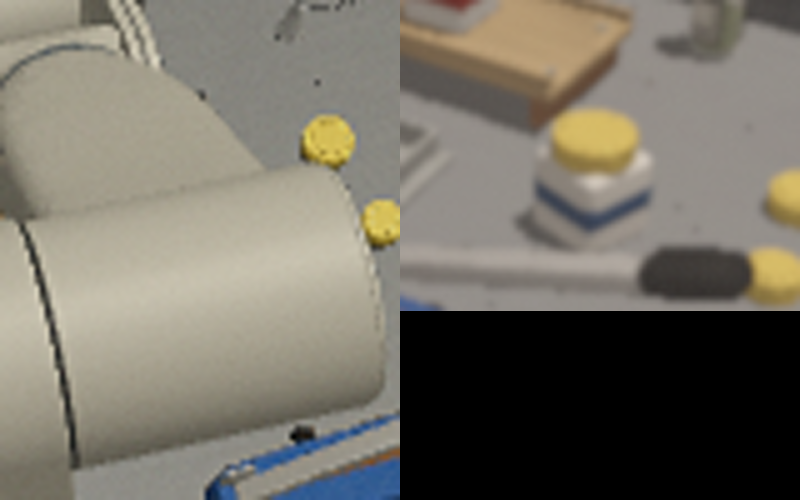

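```bash
python3 - <<'E'
from h import *
obs=np.array([(137,190),(190,217),(250,190)])/4.444+[260,190]
best=[]
for yaw in range(-45,45,3):
    for z in(20,26,32):
        c=np.array([(462+29*1.414*np.cos(np.radians(yaw+45+90*i)),-245+29*1.414*np.sin(np.radians(yaw+45+90*i)),z) for i in range(4)])
        u=proj("scene",c); i=np.argsort(u[:,0]); l,r=u[i[0]],u[i[3]]; b=u[np.argmax(u[:,1])]
        e=obs-np.array([l,b,r]); e-=e.mean(0); best.append((np.abs(e).sum().round(2),yaw,z))
print(sorted(best)[:6])
E
```

```text
[(np.float64(5.45), -18, 20), (np.float64(5.47), -15, 20), (np.float64(5.49), -18, 26), (np.float64(5.5), -15, 26), (np.float64(5.52), -15, 32), (np.float64(5.53), -18, 32)]
```

```bash
python3 - <<'E'
from h import *
obs=np.array([(137,190),(190,217),(250,190)])/4.444+[260,190]
w=[ray("scene",o,26)[:2] for o in obs]
for i,j in((0,1),(1,2)):
    d=w[j]-w[i]; print(np.degrees(np.arctan2(d[1],d[0])),np.linalg.norm(d))
a=cv2.imread("pics/raw_top3.png")[183:215,285:317]; b=cv2.imread("pics/raw_scene6.png")[208:250,285:325]
cv2.imwrite("pics/c7.png",np.hstack([cv2.resize(a,(400,400),interpolation=cv2.INTER_CUBIC),cv2.resize(b,(380,400),interpolation=cv2.INTER_CUBIC)]))
E
```

```text
-100.23218629565147 45.40469022516564
-20.181278573932694 53.35939543947685
```

View pics/c7.png

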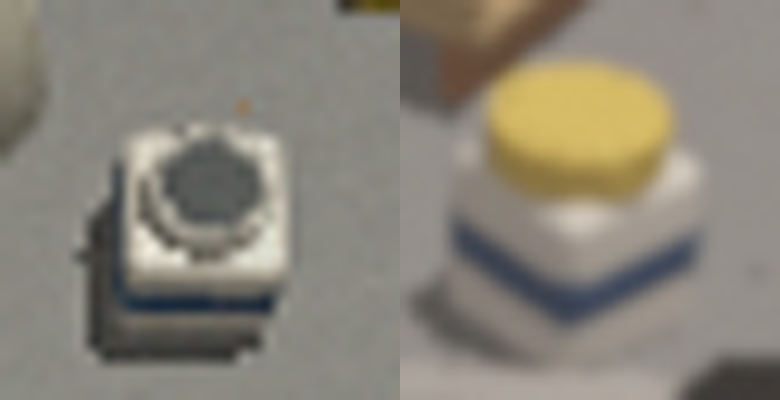

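```bash
python3 - <<'E'
from h import *
t=np.array([462.,-245.]); a=np.radians(-16); s=slot(SL[4])
above(t,200,a); print(down(t,94,rate=80,f=8),st("tool_pos"))
set_gripper(30); print(st("width","force","wrist_torque"))
env.move_l([*t,170],rate=80); print("lift",st("width","grip_force","force"))
env.move_l([*s,170],quat(np.radians(-.5)),rate=120); print("over",st("width","grip_force","force","tool_pos"))
for n in("top","scene"): cv2.imwrite(f"pics/raw_{n}8.png",viewer.camera(n))
b=cv2.imread("pics/raw_scene8.png")[140:250,200:350]
cv2.imwrite("pics/c8.png",cv2.resize(b,None,fx=5,fy=5,interpolation=cv2.INTER_CUBIC))
E
```

```text
False [np.float64(79.58), array([ 462.28, -245.16,   94.45])]
[np.float64(80.14), np.float64(58.88), array([0.07, 0.11, 1.69]), array([-0.02, -0.04,  0.02])]
lift [np.float64(81.24), np.float64(58.7), np.float64(29.5), array([ 0.07, -0.37, -3.8 ])]
over [np.float64(82.97), np.float64(58.89), np.float64(29.5), array([-0.63, -0.95, -2.1 ]), array([ 602.22, -119.41,  169.96])]
```

View pics/c8.png

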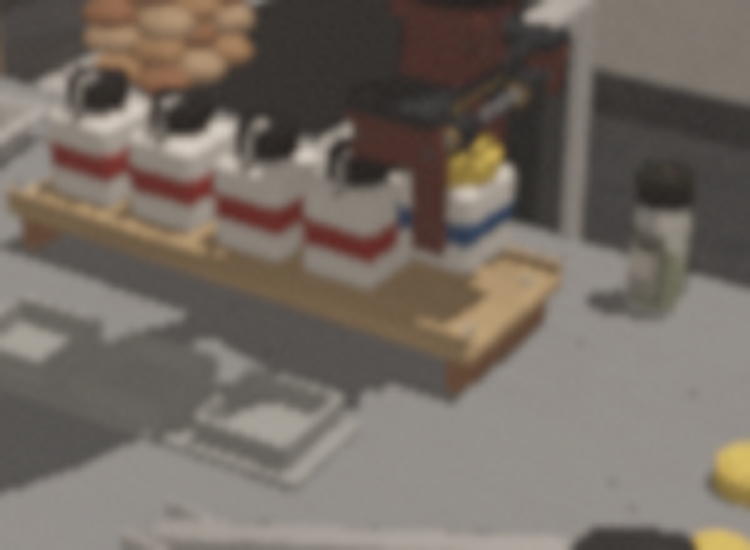

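The tub is held over the free end of the shelf with its lid on. Lowering it.

```bash
python3 - <<'E'
from h import *
s=slot(SL[4])
print(down(s,128,rate=50,f=6),st("tool_pos","width","force"))
set_gripper(74); env.move_l([*s,250],rate=120); env.move_l([400,-200,400],rate=250); env.move_joints([-1.2,0.0,0.9,0,1.9,0])
for n in("top","scene"): cv2.imwrite(f"pics/raw_{n}9.png",viewer.camera(n))
a=cv2.imread("pics/raw_top9.png")[150:250,180:320]; b=cv2.imread("pics/raw_scene9.png")[145:235,180:340]
cv2.imwrite("pics/c9.png",np.vstack([cv2.resize(a,(420,300),interpolation=cv2.INTER_CUBIC),cv2.resize(b,(420,236),interpolation=cv2.INTER_CUBIC)]))
print(st("width"))
E
```

```text
True [np.float64(83.75), array([ 602.25, -118.92,  133.47]), np.float64(58.45), array([ 1.33, -0.88,  0.48])]
[np.float64(88.85), np.float64(74.0)]
```

View pics/c9.png

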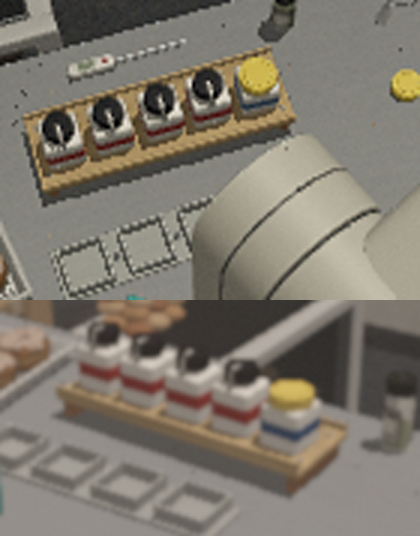

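All four jars and the lidded tub stand upright between the lips, with every cap line at the arrow side. Handing in.

```bash
python3 -c "
from station import workorder
print(workorder.sign_off())"
```

```text
the job is handed in; nothing more can be done
None
```

I handed the job in at about 89 s; no pass/fail result came back. I turned all four caps to their stops (three were loose), pushed the largest lid fully onto the tub, and stood the four jars and the tub upright on the shelf, without going near the cutter, spice jar or nozzle.

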